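Hang the clay test arches and send the rail to the dryer

ROBOT

A 6-joint arm with a two-finger parallel gripper is mounted at the origin on the work surface. World frame = base frame: x ahead of the robot, y to its left, z up, the work surface at z = 0. Lengths are in m, angles in degrees, forces in N, time in s.
With the tool pointing down it reaches from about 0.4 to 0.825 m from the base axis. Payload 7 kg.
Tool frame: the origin (TCP) lies midway between the tips of the shut fingers; the grasp point (between the pads) lies 19 mm behind it; z points along the fingers, y is the line along which they close (so a half turn about z gives the same grasp; the last joint's range is limited). The gripper opens to 88 mm and grips with 3 to 60 N. Pads are 19 mm wide; open, the fingers measure 130 mm over their backs; the gripper's body (78 mm by 193 mm) begins 47 mm behind the grasp point.
Start: joints at [-50.243, 20.546, 0.682, 0, -70.136, -16.507], TCP at [0.266, -0.62, 0.227] pointing down, gripper open.
Joint ranges: [-176.03, 176.03], [-82.01, 121.73], [-58.28, 71.71], [-173.87, 95.51], [-174.79, -0.11], [-173.66, 173.66]. Speed limits (degrees/s): [136.94, 136.94, 172.46, 180, 180, 180].

INTERFACE

Orientations are given as [roll, pitch, yaw] about the fixed x, y, z axes, in that order (R = Rz(yaw) Ry(pitch) Rx(roll)).
In Python, from plant import get_state, optics, order gives the robot as it stands. The module is installed in compiled form; this text tells all that it offers.
- The arm moves only by the tool send_rows, never from a script. Its argument "moves" is a list of rows, each an object with "slide": the shift along the tool's x, y, z as a fraction of full scale, a list of three; "turn": the turn about the tool's z as a fraction of full scale; "gripper": the opening, from 0 (shut) to 1 (fully open). A call has exactly 5 rows; each row is the pose to reach, as a shift and turn from the pose commanded when the call began, along the tool's axes at that moment; what a row does not reach only later rows make up. Full scale, the value 1, is 150 mm for a shift and 90 degrees for a turn. A row lasts 1/12 s, in which the tool goes at most 41.7 mm and 7.16 degrees, less where a joint would pass 70% of its speed; a pose out of reach is approached as far as the arm can. A call with a number of a shift or a turn outside -1 to 1 is refused whole. A call with a gripper value outside its range is refused whole. The fingers move at their own pace and stop on an object; "newtons" is the grip in N (left out, the last holds). Time passes only in rows, so rows that repeat a pose let the fingers close, or fill a call up. It gives the time, the measured TCP pose, the force, the opening and the grip force at its end, in the units of the state.
- get_state(): the state, without advancing time (a new reading comes with each control period).
- optics.capture(name): name is "side" or "top" or "wrist"; returns a dict with "img" (480x640x3 uint8, red, green, blue), "intrinsics" (3x3 intrinsics, pixels), "dist" ([k1, k2, p1, p2, k3] as OpenCV has them; the pictures are not rectified), "origin" and "attitude" of the camera in the world. Camera axes: x right, y down, z forward; pixel columns grow to the right and rows downward; lengths in m; the calibration is good to about 2 mm. A picture is of the moment at which its call begins. There is no depth.
- order.close_job(): hands the job in; it is judged then, once.
Trained networks look in the newest picture that a camera, given by its name, has taken for a name from the list of things; names that differ only in an ending like _2 or _b are one class to them, and where a whole thing is asked for, a point or a joint stands for the part that bears it (a point fixed in the world has none). Each returns a list of dicts, best first, with "p" (0 to 1); they miss things now and then, are a little off and sometimes report something else, mostly with a low value. They report only what shows in the picture. A call takes as long as a camera call. They do not tell look-alikes from the thing itself.
- optics.look_for(camera, name): "location" ([x, y, z] in m, in world coordinates, good to about 4 mm: the middle of the surface that is visible of it).
The state is a dict: "time_s": time; "joints": joint angles; "qd": joint speeds; "joint_torque": joint torques, N m; "tcp_pos": TCP position; "eef_rot": TCP orientation; "contact_force": force on the tool from outside, world axes, zero at the start; "moment": the same for the moment, N m; "gripper_width": finger opening in m; "gripper_force": force on a finger pad.
Only numpy, scipy, OpenCV 4.12 (cv2) and the standard library are available. Lean on these libraries where they do the work, as an engineer would, in place of code of your own. Each camera call takes 0.05 s, during which the arm holds its last target. There are 200 camera calls.

TASK

Hang the two loose clay arches from the bench on the drying rail, legs astride it and sitting flat, one in each empty place between the dividers; lower them onto the rail gently, do not drop them, and leave those already hanging where they are. Then slide the rail carriage away from you, all the way home to its stops by the fan, with all four arches still hanging on it. Do not disturb the vase, bowl, brush and jar.

Things in the scene. Friction and masses are not known exactly. Their poses are not given: they have to be found in the camera images.
- arch_a: clay test piece, a plain brown rigid arch (upside-down U), walls 8 mm: 60 mm across the outside of its two legs (its x), 44 mm between them, 40 mm wide (its y), 63 mm high, 55 mm from the leg ends to the underside of its flat top, 85 g. Origin on the level of the leg ends, midway between the legs; z up. Loose, standing on its legs on the bench to the left of the rack.
- arch_b: clay test piece, a plain brown rigid arch (upside-down U), walls 8 mm: 60 mm across the outside of its two legs (its x), 44 mm between them, 40 mm wide (its y), 63 mm high, 55 mm from the leg ends to the underside of its flat top, 85 g. Origin on the level of the leg ends, midway between the legs; z up. The second loose one, the same as arch_a.
- arch_c: clay test piece, a plain brown rigid arch (upside-down U), walls 8 mm: 60 mm across the outside of its two legs (its x), 44 mm between them, 40 mm wide (its y), 63 mm high, 55 mm from the leg ends to the underside of its flat top, 85 g. Origin on the level of the leg ends, midway between the legs; z up. Already hanging on the rail in one of its four places.
- arch_d: clay test piece, a plain brown rigid arch (upside-down U), walls 8 mm: 60 mm across the outside of its two legs (its x), 44 mm between them, 40 mm wide (its y), 63 mm high, 55 mm from the leg ends to the underside of its flat top, 85 g. Origin on the level of the leg ends, midway between the legs; z up. The second one that already hangs on the rail.
- rack: fixed drying rack: two white runners 300 mm long along its x, 336 mm apart, dark end stops at their far (+x) ends, a low tray between. Origin on the bench at its centre; x is the sliding direction, y lies along the rail. On it slides the carriage: a flat aluminium rail (340 mm long in y, 24 mm wide, 12 mm thick, top 130 mm above the bench) on a post at each end, and a low push bar in front.
- carriage (a joint): slide of the carriage on the rack along the rack's +x: 0 = pulled out towards the robot (as it starts), 0.10 m = home at the stops; friction about 3 N
- place0 (a point): centre of place 0 of the rail, on its top face, moving with the carriage; axes as the rack's. At -105 mm along the rack's y from its middle. Places are 64 mm long in y, between upright divider plates (6 mm thick, 40 mm wide in x, 14 mm above and below the rail). Two of the four are empty; which two varies.
- place1 (a point): centre of place 1 of the rail, on its top face, moving with the carriage; axes as the rack's. At -35 mm along the rack's y from its middle. Places are 64 mm long in y, between upright divider plates (6 mm thick, 40 mm wide in x, 14 mm above and below the rail). Two of the four are empty; which two varies.
- place2 (a point): centre of place 2 of the rail, on its top face, moving with the carriage; axes as the rack's. At 35 mm along the rack's y from its middle. Places are 64 mm long in y, between upright divider plates (6 mm thick, 40 mm wide in x, 14 mm above and below the rail). Two of the four are empty; which two varies.
- place3 (a point): centre of place 3 of the rail, on its top face, moving with the carriage; axes as the rack's. At 105 mm along the rack's y from its middle. Places are 64 mm long in y, between upright divider plates (6 mm thick, 40 mm wide in x, 14 mm above and below the rail). Two of the four are empty; which two varies.
- push_bar (a point): middle of the front face (towards the robot) of the aluminium push bar of the carriage: 340 mm long in y, 30 mm high (50 to 80 mm above the bench), 110 mm in front of the rail's middle line; moves with the carriage
- vase: brown clay vase, 205 mm high, 100 mm wide, bystander; origin under its centre
- bowl: white bowl, 100 mm wide, 50 mm high, bystander; origin under its centre
- brush: brush with a wooden handle lying on the bench, bystander
- jar: grey jar with white lid, 70 mm wide, 90 mm high, bystander; origin under its centre
Not all that is in view belongs to the job. Leave any turquoise look-alike of the arch_a alone.

How it is judged:
By the outcome, as a careful person would: the job done as asked, in the order asked, and still so for the second after the job is handed in, with the robot touching nothing.
It also fails if it takes over 72 s, if anything falls off the work surface, if the arm or the gripper's body presses on something with over 40 N, if the wrist force passes 120 N, or if a joint passes its speed limit or range.

## Working session

There is one attempt and no reset: what is moved stays moved. The work goes in short steps, Python scripts to look and compute and a tool call to move; the robot and the scene stay as the last step left them, time stands still between calls to the robot, and variables do not carry over. Pictures are saved under pics/ and viewed, at most 10 in all, crops included, and the job is handed in when it is done.

Besides the shell and the picture viewer there is one more tool, called after "Request:" by a JSON object that holds its "name" and its "arguments", one argument or row to a line. send_rows: Moves the arm, as the interface text tells. Shift numbers are shares of 150 mm and turn numbers shares of 90 degrees, none past 1 either way. Its arguments: {"type":"object","properties":{"moves":{"type":"array"},"newtons":{"type":"number"}},"required":["moves"]}

```bash
mkdir -p pics; python3 - <<'E'
from plant import get_state, optics
import cv2,numpy as np
s=get_state(); print(s['time_s'],s['tcp_pos'],s['eef_rot'])
for c in("side","top"):
    d=optics.capture(c); cv2.imwrite(f"pics/{c}0.png",d["img"][:,:,::-1])
    print(c,np.round(d["origin"],3),np.round(d["attitude"],3),np.round(d["intrinsics"],1).tolist(),d["dist"])
    for n in("arch_a","rack","push_bar","vase","bowl","brush","jar","carriage","place0"):
        print(n,[(round(r["p"],2),np.round(r["location"],3).tolist()) for r in optics.look_for(c,n)])
print(get_state()['time_s'])
E
```

```text
0.0 [ 0.26620126 -0.61974833  0.22562953] [ 1.79904668e+02 -9.67725351e-03 -1.56758980e+02]
side [0.168 0.853 0.671] [-123.771   -0.395 -156.392] [[438.0, 0.0, 314.7], [0.0, 438.0, 240.4], [0.0, 0.0, 1.0]] [-0.08012598  0.          0.          0.          0.        ]
arch_a [(0.96, [0.402, 0.318, 0.065]), (0.93, [0.559, 0.336, 0.05]), (0.91, [0.452, 0.226, 0.057]), (0.85, [0.517, -0.028, 0.137]), (0.83, [0.512, 0.043, 0.135]), (0.65, [0.32, 0.24, 0.06]), (0.32, [0.523, -0.008, 0.01])]
rack [(0.86, [0.525, -0.006, 0.012])]
push_bar [(0.78, [0.509, 0.064, 0.078]), (0.74, [0.629, -0.42, 0.125]), (0.22, [0.31, 0.404, 0.014])]
vase [(0.89, [0.626, -0.417, 0.123])]
bowl [(0.56, [0.587, 0.491, 0.028])]
brush [(0.67, [0.311, 0.408, 0.014]), (0.54, [0.623, -0.417, 0.124])]
jar [(0.75, [0.681, 0.298, 0.061])]
carriage [(0.86, [0.509, 0.07, 0.078])]
place0 [(0.89, [0.511, 0.063, 0.079]), (0.28, [0.309, 0.406, 0.016])]
top [0.414 0.053 1.718] [-176.878   -1.143  -90.584] [[602.8, 0.0, 308.8], [0.0, 602.8, 237.8], [0.0, 0.0, 1.0]] [-0.15307983  0.          0.          0.          0.        ]
arch_a [(0.85, [0.456, 0.223, 0.059]), (0.73, [0.529, 0.042, 0.136]), (0.68, [0.407, 0.313, 0.066]), (0.65, [0.571, 0.328, 0.062])]
rack [(0.93, [0.549, -0.079, 0.009])]
push_bar [(0.86, [0.521, -0.098, 0.079]), (0.51, [0.63, -0.434, 0.15])]
vase [(0.87, [0.629, -0.433, 0.153]), (0.16, [0.685, 0.274, 0.091])]
bowl [(0.91, [0.577, 0.512, 0.026]), (0.75, [0.522, -0.093, 0.074]), (0.2, [0.537, -0.037, 0.137])]
brush [(0.76, [0.322, 0.4, 0.019])]
jar [(0.74, [0.404, 0.313, 0.066]), (0.52, [0.578, 0.514, 0.024])]
carriage [(0.8, [0.522, -0.094, 0.078]), (0.35, [0.404, 0.309, 0.064])]
place0 [(0.75, [0.521, -0.098, 0.08])]
1.0
```

View pics/side0.png

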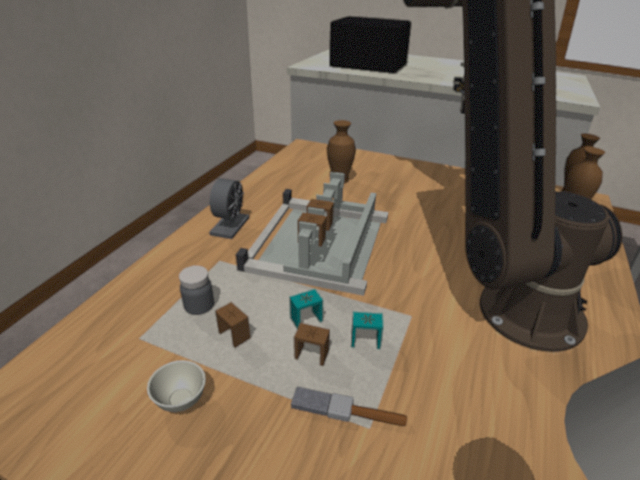

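View pics/top0.png

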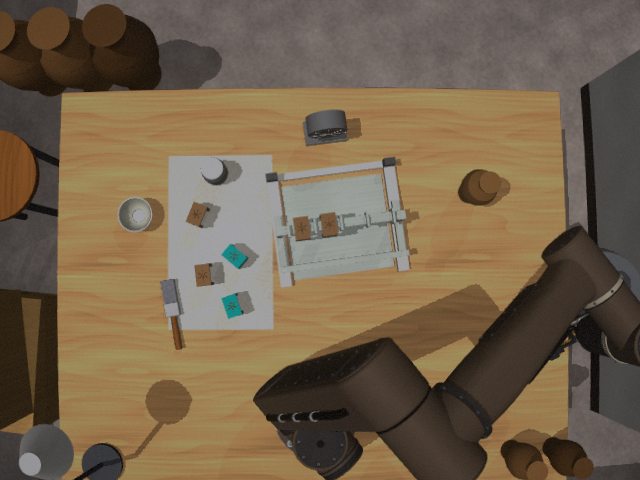

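Loose candidates in top0: brown (198,214) and (204,275), and turquoise decoys (235,256) and (233,305). Two brown arches already hang at (303,228) and (329,224), which are places 3 and 2. So I take the two brown ones on the mat, and the empty places are 1 and 0. Next is a close crop to confirm the choice and measure poses.

```bash
cat > h.py <<'E'
import cv2,numpy as np
from scipy.optimize import minimize
from scipy.spatial.transform import Rotation as R
def proj(c,P):
    Rm=R.from_euler('xyz',c["attitude"],degrees=True).as_matrix()
    return cv2.projectPoints(np.float64((np.reshape(P,(-1,3))-c["origin"])@Rm),np.zeros(3),np.zeros(3),np.float64(c["intrinsics"]),np.float64(c["dist"]))[0][:,0]
def ray(c,px,z):
    u=cv2.undistortPoints(np.float64(px).reshape(-1,1,2),np.float64(c["intrinsics"]),np.float64(c["dist"]))[:,0]
    d=np.c_[u,np.ones(len(u))]@R.from_euler('xyz',c["attitude"],degrees=True).as_matrix().T
    o=np.array(c["origin"]); return o+d*((z-o[2])/d[:,2])[:,None]
BOX=[(-.03,.03,.055,.063),(-.03,-.022,0,.063),(.022,.03,0,.063)]
def sil(c,x,y,yaw,z0=0,k=4):
    m=np.zeros((480*k,640*k),np.uint8);C,S=np.cos(yaw),np.sin(yaw)
    for a,b,e,f in BOX:
        P=np.array([[X,Y,Z] for X in(a,b) for Y in(-.02,.02) for Z in(e,f)])
        P=np.c_[x+C*P[:,0]-S*P[:,1],y+S*P[:,0]+C*P[:,1],P[:,2]+z0]
        cv2.fillConvexPoly(m,cv2.convexHull(np.int32((proj(c,P)+.5)*k)),255)
    return cv2.resize(m,(640,480),interpolation=cv2.INTER_AREA)/255.
def brown(img):
    h=cv2.cvtColor(img,cv2.COLOR_RGB2HSV)
    return ((h[...,1]>90)&(h[...,0]<20)&(h[...,2]<175)).astype(float)
E
cat > m.py <<'E'
from h import *
from plant import optics
T=optics.capture("top");S=optics.capture("side")
import pickle;pickle.dump((T,S),open("cams.pkl","wb"))
for n,g,z0 in(("A",(.407,.313),0),("B",(.567,.330),0),("d3",(.525,.043),.075),("c2",(.53,-.03),.075)):
  for name,cs in(("both",(T,S)),("top",(T,)),("side",(S,))):
    W=[]
    for c in cs:
        u,v=proj(c,[*g,z0+.03])[0];r=28 if c is T else 32
        w=np.zeros((480,640));w[int(v)-r:int(v)+r,int(u)-r:int(u)+r]=1;W.append((c,w,brown(c["img"])*w))
    f=lambda p:sum((np.abs(sil(c,*p,z0)-b)*w).sum() for c,w,b in W)
    best=min((minimize(f,[*g,a],method='Nelder-Mead',options=dict(initial_simplex=[[*g,a],[g[0]+.012,g[1],a],[g[0],g[1]+.012,a],[*g,a+.3]],maxiter=90)) for a in((np.arange(-90,90,30)*np.pi/180) if z0==0 else(0.1,))),key=lambda r:r.fun)
    print(n,name,np.round(best.x[:2],4),round(np.degrees(best.x[2]),1),round(best.fun,1))
t=T["img"][:,:,::-1];s=S["img"][:,:,::-1]
rz=lambda i,k:cv2.resize(i,None,fx=k,fy=k,interpolation=cv2.INTER_CUBIC)
top=np.hstack([rz(t[190:240,175:225],4),rz(t[250:300,180:230],4),rz(s[290:340,285:335],4)[:,:] if 0 else rz(s[295:365,205:275],200/70),rz(s[310:380,280:350],200/70)])
cv2.imwrite("pics/crop1.png",np.vstack([top,rz(t[150:290,260:420],5)[::,:][:,:800][:700]])[:900] if 0 else top)
cv2.imwrite("pics/crop2.png",rz(t[150:290,260:420],4))
E
python3 m.py
```

```text
A both [0.4075 0.311 ] 13.2 240.1
A top [0.404  0.3133] 5.8 45.3
A side [0.4084 0.3096] 13.9 142.6
B both [0.5745 0.3295] -25.3 239.7
B top [0.5728 0.3307] -23.5 48.8
B side [0.5781 0.3247] -28.3 155.8
d3 both [0.5273 0.0389] 12.0 949.0
d3 top [0.5264 0.0396] 6.6 299.6
d3 side [0.5304 0.0335] 18.2 617.3
c2 both [ 0.5385 -0.0332] 8.0 1341.5
c2 top [ 0.5367 -0.0324] 6.3 275.5
c2 side [ 0.5433 -0.0363] -24.8 972.3
```

View pics/crop1.png

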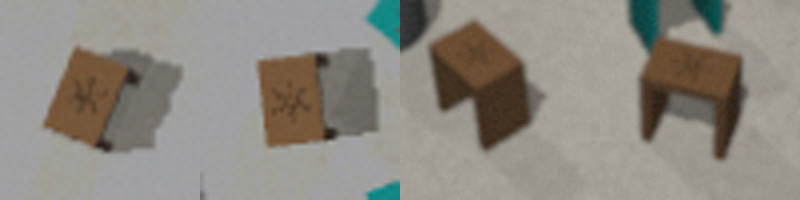

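View pics/crop2.png

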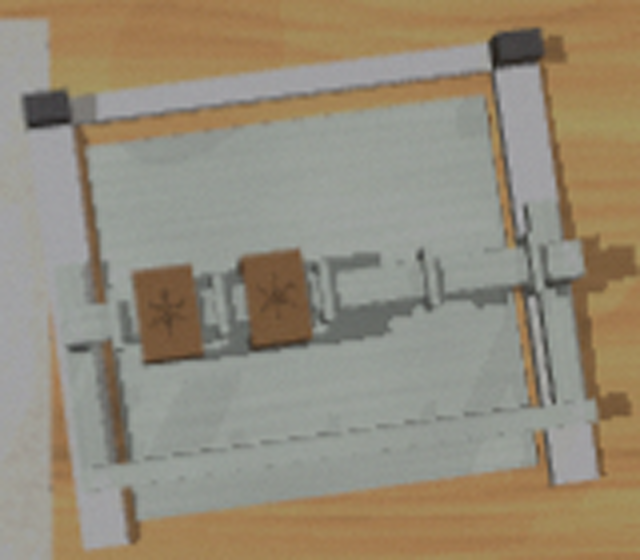

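Crop1 confirms both chosen pieces are plain brown arches. Crop2 shows the dividers at about (217,304), (325,290), (430,278) and (535,262), with the two right-hand places empty. I'll turn these pixels into positions.

```bash
cat > r.py <<'E'
from h import *
import pickle
T,S=pickle.load(open("cams.pkl","rb"))
f=lambda L:np.array(L)/4+[260,150]-.375
D=ray(T,f([(217,304),(325,290),(430,278),(535,262)]),.144);print("div",D.round(4).tolist())
print("rail",ray(T,f([(378,283),(483,270)]),.13).round(4).tolist())
d=np.diff(ray(T,f([(100,482),(595,412)]),.08),axis=0)[0];print("bar yaw",np.degrees(np.arctan2(d[0],-d[1])))
print("bar front",ray(T,f([(100,490),(595,420)]),.08).round(4).tolist())
d=D[-1]-D[0];print("div yaw",np.degrees(np.arctan2(d[0],-d[1])),np.hypot(*d[:2]))
# predicted overlay, both views, using centre estimate
yaw=np.radians(7.0);ex=np.array([np.cos(yaw),np.sin(yaw)]);ey=np.array([-ex[1],ex[0]])
c0=D[1,:2]  # divider at y=0
for n,y in(("p3",.105),("p2",.035),("p1",-.035),("p0",-.105)):print(n,(c0+ey*y).round(4))
s=S["img"][:,:,::-1].copy()
k=5;s=cv2.resize(s[165:285,270:400],None,fx=k,fy=k,interpolation=cv2.INTER_CUBIC)
for y in(.14,.07,0,-.07,-.14):
    P=[[*(c0+ey*y+ex*a),.144] for a in(-.02,.02)]
    q=((proj(S,P)-[270,165])*k).astype(int);cv2.line(s,tuple(map(int,q[0])),tuple(map(int,q[1])),(0,0,255),1)
cv2.imwrite("pics/s2.png",s)
E
python3 r.py
```

```text
div [[0.5309, 0.0071, 0.144], [0.5395, -0.0638, 0.144], [0.5468, -0.1331, 0.144], [0.5569, -0.2029, 0.144]]
rail [[0.545, -0.1001, 0.13], [0.5531, -0.1703, 0.13]]
bar yaw 7.414410003538164
bar front [[0.4098, 0.086, 0.08], [0.4539, -0.2529, 0.08]]
div yaw 7.065982277820299 0.211699289859908
p3 [0.5267 0.0404]
p2 [ 0.5352 -0.0291]
p1 [ 0.5437 -0.0986]
p0 [ 0.5523 -0.168 ]
```

View pics/s2.png

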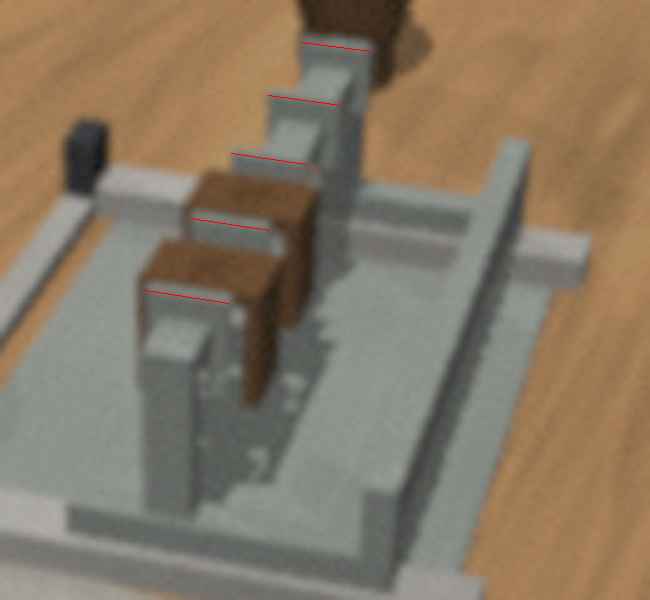

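The predicted divider edges (red) fall on the real divider tops, so the rack pose is good: place 1 at (0.544,-0.099), place 0 at (0.552,-0.168), yaw 7°. I'll plan the first approach to B, gripping across its legs, high enough to clear the jar.

```bash
cat > plan.py <<'E'
import sys,numpy as np
from plant import get_state
# usage: plan.py x y z yaw [n]   straight line in n calls, prints slide & turn for each call (tool frame at call start)
s=get_state();p=np.array(s["tcp_pos"]);a=s["eef_rot"][2]
print("t",round(s["time_s"],2),"tcp",p.round(4),"rot",np.round(s["eef_rot"],1),"F",np.round(s["contact_force"],1),"w",round(s["gripper_width"],4),"gf",round(s["gripper_force"],1))
for arg in sys.argv[1:]:
    v=[float(q) for q in arg.split(",")];g=np.array(v[:3]);n=int(v[4]) if len(v)>4 else 1
    dp=(g-p)/n;da=((v[3]-a+180)%360-180)/n
    for i in range(n):
        c,S=np.cos(np.radians(a)),np.sin(np.radians(a))
        print([round(float(q)/.15,3) for q in(dp[0]*c+dp[1]*S,dp[0]*S-dp[1]*c,-dp[2])],"turn",round(-da/90,3),"dist",round(float(np.linalg.norm(dp)),3))
        p=p+dp;a+=da
E
python3 plan.py .573,.3305,.16,-113.5,6
```

```text
t 1.1 tcp [ 0.2664 -0.6202  0.2266] rot [-180.     0.  -156.7] F [-0.7  0.7 -0.3] w 0.0872 gf 0.0
[-0.73, 0.836, 0.074] turn -0.08 dist 0.167
[-0.829, 0.738, 0.074] turn -0.08 dist 0.167
[-0.915, 0.628, 0.074] turn -0.08 dist 0.167
[-0.987, 0.508, 0.074] turn -0.08 dist 0.167
[-1.043, 0.38, 0.074] turn -0.08 dist 0.167
[-1.082, 0.247, 0.074] turn -0.08 dist 0.167
```

Request:
{"name": "send_rows", "arguments": {
  "moves": [
    {"slide":[-0.73,0.836,0],"turn":-0.08,"gripper":1},
    {"slide":[-0.73,0.836,0],"turn":-0.08,"gripper":1},
    {"slide":[-0.73,0.836,0],"turn":-0.08,"gripper":1},
    {"slide":[-0.73,0.836,0],"turn":-0.08,"gripper":1},
    {"slide":[-0.73,0.836,0],"turn":-0.08,"gripper":1}
  ]
}}

```text
time_s: 1.52
tcp_pos: [0.3188, -0.4567, 0.2273]
eef_rot: [-180.0, 0.1, -149.4]
contact_force: [-0.2, -0.4, -0.2]
gripper_width: 0.0874
gripper_force: 0.0
```

Request:
{"name": "send_rows", "arguments": {
  "moves": [
    {"slide":[-0.83,0.738,0],"turn":-0.08,"gripper":1},
    {"slide":[-0.83,0.738,0],"turn":-0.08,"gripper":1},
    {"slide":[-0.83,0.738,0],"turn":-0.08,"gripper":1},
    {"slide":[-0.83,0.738,0],"turn":-0.08,"gripper":1},
    {"slide":[-0.83,0.738,0],"turn":-0.08,"gripper":1}
  ]
}}

```text
time_s: 1.93
tcp_pos: [0.3705, -0.2983, 0.2273]
eef_rot: [-179.9, 0.1, -142.1]
contact_force: [-1.1, 0.0, -0.5]
gripper_width: 0.0875
gripper_force: 0.0
```

Request:
{"name": "send_rows", "arguments": {
  "moves": [
    {"slide":[-0.915,0.628,0],"turn":-0.08,"gripper":1},
    {"slide":[-0.915,0.628,0],"turn":-0.08,"gripper":1},
    {"slide":[-0.915,0.628,0],"turn":-0.08,"gripper":1},
    {"slide":[-0.915,0.628,0],"turn":-0.08,"gripper":1},
    {"slide":[-0.915,0.628,0],"turn":-0.08,"gripper":1}
  ]
}}

```text
time_s: 2.35
tcp_pos: [0.4221, -0.1397, 0.2272]
eef_rot: [-179.9, 0.1, -134.8]
contact_force: [0.3, -0.0, 0.9]
gripper_width: 0.0874
gripper_force: 0.0
```

Request:
{"name": "send_rows", "arguments": {
  "moves": [
    {"slide":[-0.987,0.508,0],"turn":-0.08,"gripper":1},
    {"slide":[-0.987,0.508,0],"turn":-0.08,"gripper":1},
    {"slide":[-0.987,0.508,0],"turn":-0.08,"gripper":1},
    {"slide":[-0.987,0.508,0],"turn":-0.08,"gripper":1},
    {"slide":[-0.987,0.508,0],"turn":-0.08,"gripper":1}
  ]
}}

```text
time_s: 2.77
tcp_pos: [0.4734, 0.0187, 0.2269]
eef_rot: [-179.9, 0.1, -127.7]
contact_force: [1.1, 0.1, 0.1]
gripper_width: 0.0876
gripper_force: 0.0
```

```bash
python3 plan.py .5735,.330,.16,-113.5,3
```

```text
t 2.77 tcp [0.4734 0.0187 0.2269] rot [-1.799e+02  1.000e-01 -1.277e+02] F [1.1 0.1 0.1] w 0.0876 gf 0.0
[-0.683, 0.247, 0.149] turn -0.053 dist 0.111
[-0.701, 0.19, 0.149] turn -0.053 dist 0.111
[-0.715, 0.131, 0.149] turn -0.053 dist 0.111
```

Request:
{"name": "send_rows", "arguments": {
  "moves": [
    {"slide":[-0.683,0.247,0.1],"turn":-0.053,"gripper":1},
    {"slide":[-0.683,0.247,0.1],"turn":-0.053,"gripper":1},
    {"slide":[-0.683,0.247,0.1],"turn":-0.053,"gripper":1},
    {"slide":[-0.683,0.247,0.1],"turn":-0.053,"gripper":1},
    {"slide":[-0.683,0.247,0.1],"turn":-0.053,"gripper":1}
  ]
}}

```text
time_s: 3.18
tcp_pos: [0.505, 0.1183, 0.211]
eef_rot: [180.0, -0.1, -123.1]
contact_force: [0.4, -0.6, 0.2]
gripper_width: 0.0874
gripper_force: 0.0
```

Request:
{"name": "send_rows", "arguments": {
  "moves": [
    {"slide":[-0.7,0.19,0.1],"turn":-0.053,"gripper":1},
    {"slide":[-0.7,0.19,0.1],"turn":-0.053,"gripper":1},
    {"slide":[-0.7,0.19,0.1],"turn":-0.053,"gripper":1},
    {"slide":[-0.7,0.19,0.1],"turn":-0.053,"gripper":1},
    {"slide":[-0.7,0.19,0.1],"turn":-0.053,"gripper":1}
  ]
}}

```text
time_s: 3.6
tcp_pos: [0.5385, 0.2207, 0.196]
eef_rot: [180.0, -0.1, -118.4]
contact_force: [0.2, -0.8, 0.3]
gripper_width: 0.0877
gripper_force: 0.0
```

Request:
{"name": "send_rows", "arguments": {
  "moves": [
    {"slide":[-0.715,0.131,0.1],"turn":-0.053,"gripper":1},
    {"slide":[-0.715,0.131,0.1],"turn":-0.053,"gripper":1},
    {"slide":[-0.715,0.131,0.1],"turn":-0.053,"gripper":1},
    {"slide":[-0.715,0.131,0.1],"turn":-0.053,"gripper":1},
    {"slide":[-0.715,0.131,0.1],"turn":-0.053,"gripper":1}
  ]
}}

```text
time_s: 4.02
tcp_pos: [0.5722, 0.3238, 0.1811]
eef_rot: [180.0, -0.1, -113.6]
contact_force: [-0.5, -1.4, 0.6]
gripper_width: 0.0877
gripper_force: 0.0
```

```bash
python3 plan.py .5735,.330,.033,-113.5,1; python3 - <<'E'
from h import *
from plant import optics
c=optics.capture("wrist");i=c["img"][:,:,::-1].copy()
print(c["origin"],[(round(r["p"],2),np.round(r["location"],3).tolist()) for r in optics.look_for("wrist","arch_a")])
yaw=np.radians(-23.5);C,S=np.cos(yaw),np.sin(yaw)
for z in(0.063,):
    q=proj(c,[[.5735+C*a-S*b,.330+S*a+C*b,z] for a,b in((-.03,-.02),(.03,-.02),(.03,.02),(-.03,.02))])
    cv2.polylines(i,[np.int32(q)],True,(0,0,255),1)
cv2.imwrite("pics/w1.png",i)
E
```

```text
t 4.02 tcp [0.5722 0.3238 0.1811] rot [ 1.800e+02 -1.000e-01 -1.136e+02] F [-0.5 -1.4  0.6] w 0.0877 gf 0.0
[-0.041, 0.009, 0.987] turn -0.002 dist 0.148
[0.54423549 0.25993283 0.33863396] [(0.91, [0.46, 0.231, 0.067]), (0.85, [0.578, 0.327, 0.065]), (0.57, [0.411, 0.311, 0.064]), (0.55, [0.347, 0.251, 0.027])]
```

View pics/w1.png

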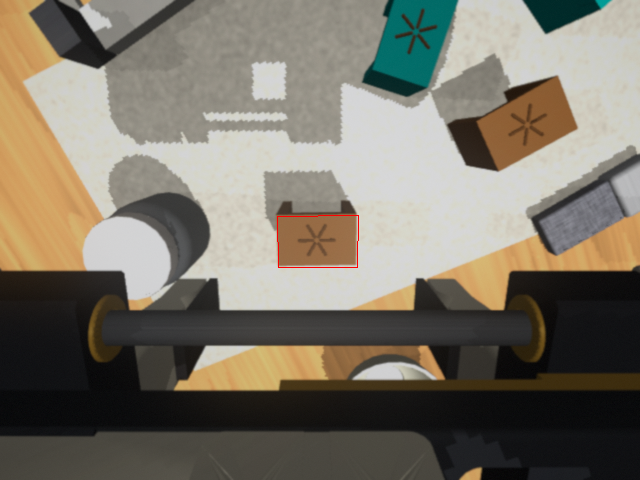

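The wrist view shows B at (318,240), inside the predicted outline. I'll go down.

Request:
{"name": "send_rows", "arguments": {
  "moves": [
    {"slide":[0,0,0.2],"turn":0,"gripper":1},
    {"slide":[0,0,0.4],"turn":0,"gripper":1},
    {"slide":[0,0,0.55],"turn":0,"gripper":1},
    {"slide":[0,0,0.6],"turn":0,"gripper":1},
    {"slide":[0,0,0.6],"turn":0,"gripper":1}
  ]
}}

```text
time_s: 4.53
tcp_pos: [0.5714, 0.3223, 0.0903]
eef_rot: [179.9, -0.2, -113.7]
contact_force: [-0.7, 0.6, 0.3]
gripper_width: 0.0875
gripper_force: 0.0
```

```bash
python3 plan.py .5735,.330,.033,-113.5,1
```

```text
t 4.53 tcp [0.5714 0.3223 0.0903] rot [ 179.9   -0.2 -113.7] F [-0.7  0.6  0.3] w 0.0875 gf 0.0
[-0.053, 0.008, 0.382] turn -0.002 dist 0.058
```

Request:
{"name": "send_rows", "arguments": {
  "moves": [
    {"slide":[-0.053,0.008,0.1],"turn":0,"gripper":1},
    {"slide":[-0.053,0.008,0.2],"turn":0,"gripper":1},
    {"slide":[-0.053,0.008,0.3],"turn":0,"gripper":1},
    {"slide":[-0.053,0.008,0.38],"turn":0,"gripper":1},
    {"slide":[-0.053,0.008,0.38],"turn":0,"gripper":1}
  ]
}}

```text
time_s: 4.95
tcp_pos: [0.5738, 0.3315, 0.0333]
eef_rot: [179.9, -0.1, -113.7]
contact_force: [-0.3, 0.3, -0.5]
gripper_width: 0.0876
gripper_force: 0.0
```

Request:
{"name": "send_rows", "arguments": {
  "moves": [
    {"slide":[0,0,0],"turn":0,"gripper":0.5},
    {"slide":[0,0,0],"turn":0,"gripper":0.5},
    {"slide":[0,0,0],"turn":0,"gripper":0.5},
    {"slide":[0,0,0],"turn":0,"gripper":0.5},
    {"slide":[0,0,0],"turn":0,"gripper":0.5}
  ],
  "newtons": 15
}}

```text
time_s: 5.37
tcp_pos: [0.5748, 0.3324, 0.0354]
eef_rot: [-180.0, 0.1, -113.6]
contact_force: [0.2, 0.6, 2.1]
gripper_width: 0.0597
gripper_force: 12.8
```

```bash
python3 plan.py
```

```text
t 5.37 tcp [0.5748 0.3324 0.0354] rot [-1.800e+02  1.000e-01 -1.136e+02] F [0.2 0.6 2.1] w 0.0597 gf 12.8
```

Request:
{"name": "send_rows", "arguments": {
  "moves": [
    {"slide":[0,0,-0.1],"turn":0,"gripper":0.5},
    {"slide":[0,0,-0.3],"turn":0,"gripper":0.5},
    {"slide":[0,0,-0.5],"turn":0,"gripper":0.5},
    {"slide":[0,0,-0.7],"turn":0,"gripper":0.5},
    {"slide":[0,0,-0.9],"turn":0,"gripper":0.5}
  ],
  "newtons": 20
}}

```text
time_s: 5.78
tcp_pos: [0.5741, 0.332, 0.1711]
eef_rot: [180.0, -0.0, -113.6]
contact_force: [1.0, 0.7, -0.9]
gripper_width: 0.0603
gripper_force: 20.0
```

Request:
{"name": "send_rows", "arguments": {
  "moves": [
    {"slide":[0,0,-0.2],"turn":0,"gripper":0.5},
    {"slide":[0,0,-0.35],"turn":0,"gripper":0.5},
    {"slide":[0,0,-0.45],"turn":0,"gripper":0.5},
    {"slide":[0,0,-0.5],"turn":0,"gripper":0.5},
    {"slide":[0,0,-0.5],"turn":0,"gripper":0.5}
  ]
}}

```text
time_s: 6.2
tcp_pos: [0.5748, 0.3326, 0.2466]
eef_rot: [-179.9, 0.2, -113.6]
contact_force: [0.4, 0.7, -0.3]
gripper_width: 0.0603
gripper_force: 20.0
```

```bash
python3 plan.py .5523,-.168,.245,-83,4
```

```text
t 6.2 tcp [0.5748 0.3326 0.2466] rot [-179.9    0.2 -113.6] F [ 0.4  0.7 -0.3] w 0.0603 gf 20.0
[0.779, -0.3, 0.003] turn -0.085 dist 0.125
[0.812, -0.193, 0.003] turn -0.085 dist 0.125
[0.831, -0.084, 0.003] turn -0.085 dist 0.125
[0.835, 0.028, 0.003] turn -0.085 dist 0.125
```

Request:
{"name": "send_rows", "arguments": {
  "moves": [
    {"slide":[0.16,-0.06,0],"turn":-0.017,"gripper":0.5},
    {"slide":[0.32,-0.12,0],"turn":-0.034,"gripper":0.5},
    {"slide":[0.48,-0.18,0],"turn":-0.051,"gripper":0.5},
    {"slide":[0.63,-0.24,0],"turn":-0.068,"gripper":0.5},
    {"slide":[0.779,-0.3,0],"turn":-0.085,"gripper":0.5}
  ]
}}

```text
time_s: 6.62
tcp_pos: [0.5677, 0.2056, 0.2426]
eef_rot: [179.9, -0.1, -105.9]
contact_force: [0.4, -0.3, -1.4]
gripper_width: 0.06
gripper_force: 20.0
```

Request:
{"name": "send_rows", "arguments": {
  "moves": [
    {"slide":[0.16,-0.04,0],"turn":-0.017,"gripper":0.5},
    {"slide":[0.32,-0.08,0],"turn":-0.034,"gripper":0.5},
    {"slide":[0.48,-0.12,0],"turn":-0.051,"gripper":0.5},
    {"slide":[0.65,-0.155,0],"turn":-0.068,"gripper":0.5},
    {"slide":[0.812,-0.193,0],"turn":-0.085,"gripper":0.5}
  ]
}}

```text
time_s: 7.03
tcp_pos: [0.5619, 0.0805, 0.2428]
eef_rot: [179.9, -0.1, -98.3]
contact_force: [0.6, -0.1, -0.8]
gripper_width: 0.06
gripper_force: 20.0
```

Request:
{"name": "send_rows", "arguments": {
  "moves": [
    {"slide":[0.17,-0.017,0],"turn":-0.017,"gripper":0.5},
    {"slide":[0.33,-0.034,0],"turn":-0.034,"gripper":0.5},
    {"slide":[0.5,-0.05,0],"turn":-0.051,"gripper":0.5},
    {"slide":[0.67,-0.067,0],"turn":-0.068,"gripper":0.5},
    {"slide":[0.831,-0.084,0],"turn":-0.085,"gripper":0.5}
  ]
}}

```text
time_s: 7.45
tcp_pos: [0.5562, -0.0445, 0.2429]
eef_rot: [179.9, -0.0, -90.6]
contact_force: [1.2, -0.2, -0.9]
gripper_width: 0.06
gripper_force: 20.0
```

Request:
{"name": "send_rows", "arguments": {
  "moves": [
    {"slide":[0.2,0.006,0],"turn":-0.02,"gripper":0.5},
    {"slide":[0.4,0.012,0],"turn":-0.04,"gripper":0.5},
    {"slide":[0.6,0.02,0],"turn":-0.06,"gripper":0.5},
    {"slide":[0.75,0.025,0],"turn":-0.075,"gripper":0.5},
    {"slide":[0.835,0.028,0],"turn":-0.085,"gripper":0.5}
  ]
}}

```text
time_s: 7.87
tcp_pos: [0.5504, -0.1705, 0.2427]
eef_rot: [179.8, 0.0, -83.1]
contact_force: [-0.4, 0.1, -0.2]
gripper_width: 0.0596
gripper_force: 20.0
```

```bash
python3 plan.py .5523,-.168,.14,-83; cat > w.py <<'E'
from h import *
import sys
from plant import optics,get_state
n=sys.argv[1];X,Y,Z=map(float,sys.argv[2:5])
c=optics.capture("wrist");i=c["img"][:,:,::-1].copy()
yaw=np.radians(7);ex=np.array([np.cos(yaw),np.sin(yaw)]);ey=np.array([-ex[1],ex[0]]);c0=np.array([.5395,-.0638])
for y in(.14,.07,0,-.07,-.14):
    q=proj(c,[[*(c0+ey*y+ex*a),.144] for a in(-.02,.02)]);cv2.line(i,*[tuple(map(int,t)) for t in q],(0,0,255),1)
q=proj(c,[[*(np.array([X,Y])+ex*a+ey*b),Z] for a,b in((-.03,-.02),(.03,-.02),(.03,.02),(-.03,.02))])
cv2.polylines(i,[np.int32(q)],True,(0,255,0),1)
cv2.imwrite(f"pics/{n}.png",i);s=get_state();print(s["tcp_pos"],s["eef_rot"])
E
python3 w.py w2 .5523 -.168 .274
```

```text
t 7.87 tcp [ 0.5504 -0.1705  0.2427] rot [179.8   0.  -83.1] F [-0.4  0.1 -0.2] w 0.0596 gf 20.0
[-0.015, -0.015, 0.684] turn -0.001 dist 0.103
[ 0.55035026 -0.17140472  0.24255821] [ 1.79812982e+02  1.21434291e-02 -8.30529603e+01]
```

View pics/w2.png

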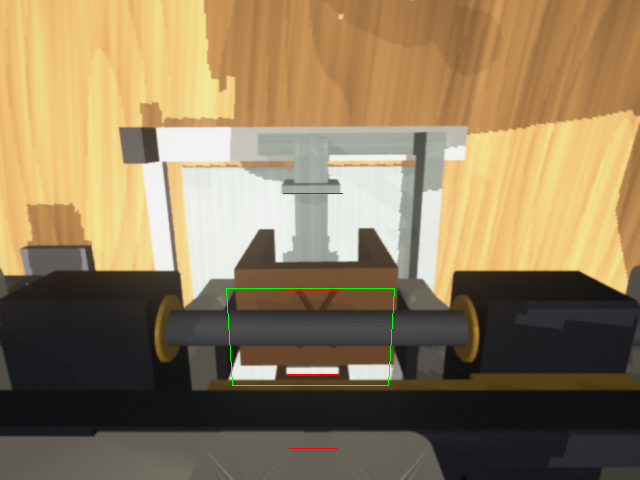

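The held arch's top face spans (235–398, 262–365). That is about 5 mm toward −y in the hand, so I'll correct for it and lower in stages.

Request:
{"name": "send_rows", "arguments": {
  "moves": [
    {"slide":[-0.047,-0.019,0],"turn":0,"gripper":0.5},
    {"slide":[-0.047,-0.019,0.1],"turn":0,"gripper":0.5},
    {"slide":[-0.047,-0.019,0.2],"turn":0,"gripper":0.5},
    {"slide":[-0.047,-0.019,0.3],"turn":0,"gripper":0.5},
    {"slide":[-0.047,-0.019,0.36],"turn":0,"gripper":0.5}
  ]
}}

```text
time_s: 8.33
tcp_pos: [0.5525, -0.1598, 0.1879]
eef_rot: [179.8, 0.1, -83.0]
contact_force: [-0.9, 0.2, -0.5]
gripper_width: 0.0601
gripper_force: 20.0
```

Request:
{"name": "send_rows", "arguments": {
  "moves": [
    {"slide":[0,0,0.08],"turn":0,"gripper":0.5},
    {"slide":[0,0,0.16],"turn":0,"gripper":0.5},
    {"slide":[0,0,0.24],"turn":0,"gripper":0.5},
    {"slide":[0,0,0.32],"turn":0,"gripper":0.5},
    {"slide":[0,0,0.38],"turn":0,"gripper":0.5}
  ]
}}

```text
time_s: 8.75
tcp_pos: [0.5531, -0.1602, 0.132]
eef_rot: [179.9, 0.0, -83.0]
contact_force: [-0.0, 0.0, -0.8]
gripper_width: 0.0598
gripper_force: 20.0
```

```bash
python3 plan.py .5523,-.164,.11,-83
```

```text
t 8.75 tcp [ 0.5531 -0.1602  0.132 ] rot [179.9   0.  -83. ] F [-0.   0.  -0.8] w 0.0598 gf 20.0
[0.024, 0.008, 0.147] turn -0.0 dist 0.022
```

Request:
{"name": "send_rows", "arguments": {
  "moves": [
    {"slide":[0.022,0.005,0.03],"turn":0,"gripper":0.5},
    {"slide":[0.022,0.005,0.06],"turn":0,"gripper":0.5},
    {"slide":[0.022,0.005,0.09],"turn":0,"gripper":0.5},
    {"slide":[0.022,0.005,0.11],"turn":0,"gripper":0.5},
    {"slide":[0.022,0.005,0.12],"turn":0,"gripper":0.5}
  ]
}}

```text
time_s: 9.17
tcp_pos: [0.5533, -0.1643, 0.1154]
eef_rot: [-180.0, 0.0, -83.0]
contact_force: [-0.4, 0.5, -1.3]
gripper_width: 0.0599
gripper_force: 20.0
```

Request:
{"name": "send_rows", "arguments": {
  "moves": [
    {"slide":[0,0,0.005],"turn":0,"gripper":0.5},
    {"slide":[0,0,0.01],"turn":0,"gripper":0.5},
    {"slide":[0,0,0.013],"turn":0,"gripper":0.5},
    {"slide":[0,0,0.016],"turn":0,"gripper":0.5},
    {"slide":[0,0,0.018],"turn":0,"gripper":0.5}
  ]
}}

```text
time_s: 9.58
tcp_pos: [0.5534, -0.1644, 0.113]
eef_rot: [-180.0, -0.0, -83.0]
contact_force: [0.2, 0.4, -0.9]
gripper_width: 0.0599
gripper_force: 20.0
```

```bash
python3 plan.py .5523,-.164,.108,-83
```

```text
t 9.58 tcp [ 0.5534 -0.1644  0.113 ] rot [-180.   -0.  -83.] F [ 0.2  0.4 -0.9] w 0.0599 gf 20.0
[-0.003, 0.007, 0.033] turn -0.0 dist 0.005
```

Request:
{"name": "send_rows", "arguments": {
  "moves": [
    {"slide":[0,0,0.004],"turn":0,"gripper":0.5},
    {"slide":[0,0,0.008],"turn":0,"gripper":0.5},
    {"slide":[0,0,0.012],"turn":0,"gripper":0.5},
    {"slide":[0,0,0.014],"turn":0,"gripper":0.5},
    {"slide":[0,0,0.016],"turn":0,"gripper":0.5}
  ]
}}

```text
time_s: 10.0
tcp_pos: [0.5533, -0.1644, 0.1104]
eef_rot: [180.0, -0.0, -83.0]
contact_force: [-0.8, 1.1, 2.5]
gripper_width: 0.0601
gripper_force: 20.0
```

Request:
{"name": "send_rows", "arguments": {
  "moves": [
    {"slide":[0,0,0.003],"turn":0,"gripper":0.5},
    {"slide":[0,0,0.006],"turn":0,"gripper":0.5},
    {"slide":[0,0,0.009],"turn":0,"gripper":0.5},
    {"slide":[0,0,0.012],"turn":0,"gripper":0.5},
    {"slide":[0,0,0.013],"turn":0,"gripper":0.5}
  ]
}}

```text
time_s: 10.42
tcp_pos: [0.5544, -0.1643, 0.1104]
eef_rot: [-179.9, -0.0, -83.0]
contact_force: [-2.5, 4.7, 13.0]
gripper_width: 0.0598
gripper_force: 20.0
```

It's seated, with contact at TCP z ≈ 0.110. I'll ease off, release and look.

Request:
{"name": "send_rows", "arguments": {
  "moves": [
    {"slide":[0,0,-0.008],"turn":0,"gripper":0.5},
    {"slide":[0,0,-0.012],"turn":0,"gripper":0.5},
    {"slide":[0,0,-0.012],"turn":0,"gripper":1},
    {"slide":[0,0,-0.012],"turn":0,"gripper":1},
    {"slide":[0,0,-0.012],"turn":0,"gripper":1}
  ]
}}

```text
time_s: 10.83
tcp_pos: [0.5532, -0.1644, 0.1101]
eef_rot: [180.0, 0.0, -83.0]
contact_force: [0.7, -0.1, 0.7]
gripper_width: 0.0745
gripper_force: 0.0
```

Request:
{"name": "send_rows", "arguments": {
  "moves": [
    {"slide":[0,0,0],"turn":0,"gripper":1},
    {"slide":[0,0,-0.1],"turn":0,"gripper":1},
    {"slide":[0,0,-0.25],"turn":0,"gripper":1},
    {"slide":[0,0,-0.45],"turn":0,"gripper":1},
    {"slide":[0,0,-0.65],"turn":0,"gripper":1}
  ]
}}

```text
time_s: 11.25
tcp_pos: [0.5527, -0.1644, 0.2083]
eef_rot: [179.9, 0.0, -83.0]
contact_force: [1.1, 0.1, -0.4]
gripper_width: 0.0876
gripper_force: 0.0
```

```bash
python3 plan.py .405,.312,.19,-84,4; python3 w.py w3 .5523 -.168 .138
```

```text
t 11.25 tcp [ 0.5527 -0.1644  0.2083] rot [179.9   0.  -83. ] F [ 1.1  0.1 -0.4] w 0.0876 gf 0.0
[-0.818, 0.148, 0.03] turn 0.003 dist 0.125
[-0.817, 0.152, 0.03] turn 0.003 dist 0.125
[-0.817, 0.155, 0.03] turn 0.003 dist 0.125
[-0.816, 0.158, 0.03] turn 0.003 dist 0.125
[ 0.55598122 -0.16524084  0.21548765] [-1.79577481e+02 -1.77034812e-01 -8.29744947e+01]
```

View pics/w3.png

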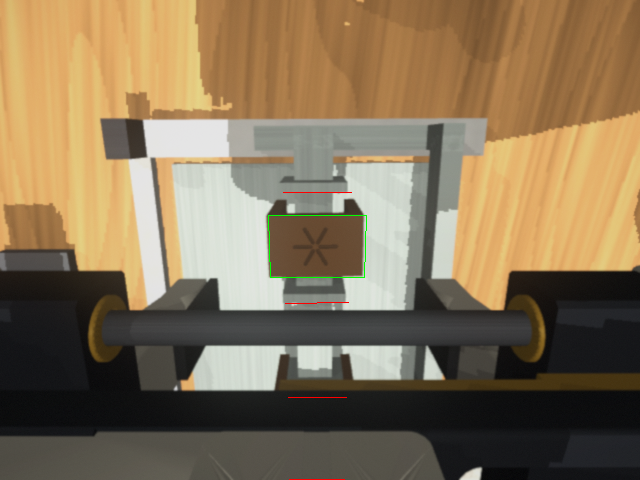

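B hangs at (316,246), level between its dividers but nearer the +y one. The divider tops at rows ~184 and ~284 sit a few mm toward −y of my estimate, so I'll measure them from a settled picture.

```bash
python3 - <<'E'
from h import *
from plant import optics,get_state
c=optics.capture("wrist");cv2.imwrite("pics/w4.png",c["img"][:,:,::-1])
g=cv2.cvtColor(c["img"],cv2.COLOR_RGB2GRAY).astype(float)
p=g[:,300:332].mean(1);d=np.gradient(p)
r=[i for i in range(165,390) if abs(d[i])>4 and abs(d[i])==max(abs(d[i-3:i+4]))]
for i in r:
    print(i,round(d[i],1),*["z%.3f: y%.4f"%(z,ray(c,[(316,i)],z)[0][1]) for z in(.144,.138)])
print(get_state()["tcp_pos"],c["origin"])
E
```

```text
183 21.9 z0.144: y-0.2084 z0.138: y-0.2077
213 -34.7 z0.144: y-0.1902 z0.138: y-0.1891
247 4.6 z0.144: y-0.1687 z0.138: y-0.1670
274 16.4 z0.144: y-0.1508 z0.138: y-0.1487
284 -20.1 z0.144: y-0.1441 z0.138: y-0.1417
291 22.8 z0.144: y-0.1393 z0.138: y-0.1368
310 -36.8 z0.144: y-0.1260 z0.138: y-0.1231
345 64.9 z0.144: y-0.1004 z0.138: y-0.0969
365 -22.1 z0.144: y-0.0852 z0.138: y-0.0813
373 -19.2 z0.144: y-0.0790 z0.138: y-0.0750
379 -5.3 z0.144: y-0.0743 z0.138: y-0.0701
[ 0.55614037 -0.16494431  0.21322352] [ 0.56324691 -0.23422874  0.37316445]
```

B is centred to within about 2 mm: the divider −y edges measure only 2.6 mm off prediction. On to A.

```bash
python3 plan.py .406,.311,.19,-84,4
```

```text
t 11.35 tcp [ 0.5561 -0.1649  0.2132] rot [-1.795e+02 -1.000e-01 -8.300e+01] F [-0.3 -0.3 -0.1] w 0.0878 gf 0.0
[-0.818, 0.152, 0.039] turn 0.003 dist 0.125
[-0.817, 0.155, 0.039] turn 0.003 dist 0.125
[-0.816, 0.159, 0.039] turn 0.003 dist 0.125
[-0.816, 0.162, 0.039] turn 0.003 dist 0.125
```

Request:
{"name": "send_rows", "arguments": {
  "moves": [
    {"slide":[-0.2,0.038,0],"turn":0.003,"gripper":1},
    {"slide":[-0.4,0.076,0],"turn":0.003,"gripper":1},
    {"slide":[-0.6,0.11,0],"turn":0.003,"gripper":1},
    {"slide":[-0.818,0.152,0],"turn":0.003,"gripper":1},
    {"slide":[-0.818,0.152,0],"turn":0.003,"gripper":1}
  ]
}}

```text
time_s: 11.77
tcp_pos: [0.5144, -0.0419, 0.2078]
eef_rot: [-180.0, 0.1, -83.2]
contact_force: [-0.5, 0.0, -0.4]
gripper_width: 0.088
gripper_force: 0.0
```

Request:
{"name": "send_rows", "arguments": {
  "moves": [
    {"slide":[-0.2,0.038,0],"turn":0.003,"gripper":1},
    {"slide":[-0.4,0.076,0],"turn":0.003,"gripper":1},
    {"slide":[-0.6,0.11,0],"turn":0.003,"gripper":1},
    {"slide":[-0.817,0.155,0],"turn":0.003,"gripper":1},
    {"slide":[-0.817,0.155,0],"turn":0.003,"gripper":1}
  ]
}}

```text
time_s: 12.18
tcp_pos: [0.4775, 0.0772, 0.2078]
eef_rot: [-180.0, 0.1, -83.4]
contact_force: [-0.4, -0.4, -0.9]
gripper_width: 0.0877
gripper_force: 0.0
```

Request:
{"name": "send_rows", "arguments": {
  "moves": [
    {"slide":[-0.2,0.038,0],"turn":0.003,"gripper":1},
    {"slide":[-0.4,0.076,0],"turn":0.003,"gripper":1},
    {"slide":[-0.6,0.11,0],"turn":0.003,"gripper":1},
    {"slide":[-0.816,0.159,0],"turn":0.003,"gripper":1},
    {"slide":[-0.816,0.159,0],"turn":0.003,"gripper":1}
  ]
}}

```text
time_s: 12.6
tcp_pos: [0.4404, 0.1963, 0.2077]
eef_rot: [-180.0, 0.1, -83.7]
contact_force: [0.6, -0.3, 0.6]
gripper_width: 0.0877
gripper_force: 0.0
```

Request:
{"name": "send_rows", "arguments": {
  "moves": [
    {"slide":[-0.2,0.038,0],"turn":0.003,"gripper":1},
    {"slide":[-0.4,0.076,0],"turn":0.003,"gripper":1},
    {"slide":[-0.6,0.11,0],"turn":0.003,"gripper":1},
    {"slide":[-0.816,0.162,0],"turn":0.003,"gripper":1},
    {"slide":[-0.816,0.162,0],"turn":0.003,"gripper":1}
  ]
}}

```text
time_s: 13.02
tcp_pos: [0.4032, 0.3155, 0.2075]
eef_rot: [-180.0, 0.0, -84.0]
contact_force: [0.9, -0.1, 0.6]
gripper_width: 0.0876
gripper_force: 0.0
```

```bash
cat > fitw.py <<'E'
from h import *
import sys
from plant import optics,get_state
g=list(map(float,sys.argv[1:4]));g[2]=np.radians(g[2])
c=optics.capture("wrist");cv2.imwrite("pics/w5.png",c["img"][:,:,::-1])
print(np.round(get_state()["tcp_pos"],4),[(round(r["p"],2),np.round(r["location"],3).tolist()) for r in optics.look_for("wrist","arch_a")])
u,v=proj(c,[g[0],g[1],.05])[0].astype(int);w=np.zeros((480,640));w[v-70:min(v+70,270),u-75:u+75]=1
h=cv2.cvtColor(c["img"],cv2.COLOR_RGB2HSV);b=((h[...,1]>90)&(h[...,0]<20)&(h[...,2]<190)).astype(float)*w
f=lambda p:(np.abs(sil(c,*p,k=2)-b)*w).sum()
r=minimize(f,g,method='Nelder-Mead',options=dict(initial_simplex=[g,[g[0]+.008,g[1],g[2]],[g[0],g[1]+.008,g[2]],[g[0],g[1],g[2]+.15]],maxiter=120))
print((u,v),"fit",np.round(r.x[:2],4),np.degrees(r.x[2]).round(1),"err px",round(r.fun),"of",b.sum())
E
python3 fitw.py .406 .311 6;python3 plan.py .406,.311,.033,-84
```

```text
[0.4033 0.3136 0.2073] [(0.97, [0.406, 0.314, 0.066]), (0.71, [0.325, 0.231, 0.061]), (0.59, [0.456, 0.225, 0.068])]
(np.int64(313), np.int64(216)) fit [0.4061 0.3106] 5.3 err px 429 of 3474.0
t 13.12 tcp [0.4034 0.3123 0.2072] rot [180.  -0. -84.] F [-0.1  0.2  0.4] w 0.0879 gf 0.0
[0.011, -0.016, 1.162] turn -0.0 dist 0.174
```

The wrist fit gives A at (0.406,0.311), yaw 5°, with no other brown arch near it. I'll go down and grip.

Request:
{"name": "send_rows", "arguments": {
  "moves": [
    {"slide":[0.02,-0.016,0.2],"turn":0,"gripper":1},
    {"slide":[0.02,-0.016,0.4],"turn":0,"gripper":1},
    {"slide":[0.02,-0.016,0.6],"turn":0,"gripper":1},
    {"slide":[0.02,-0.016,0.75],"turn":0,"gripper":1},
    {"slide":[0.02,-0.016,0.8],"turn":0,"gripper":1}
  ]
}}

```text
time_s: 13.53
tcp_pos: [0.4055, 0.3059, 0.0845]
eef_rot: [179.8, -0.2, -84.2]
contact_force: [-0.4, -0.9, 0.1]
gripper_width: 0.0877
gripper_force: 0.0
```

Request:
{"name": "send_rows", "arguments": {
  "moves": [
    {"slide":[0,0,0.1],"turn":0,"gripper":1},
    {"slide":[0,0,0.2],"turn":0,"gripper":1},
    {"slide":[0,0,0.3],"turn":0,"gripper":1},
    {"slide":[0,0,0.36],"turn":0,"gripper":1},
    {"slide":[0,0,0.36],"turn":0,"gripper":1}
  ]
}}

```text
time_s: 13.95
tcp_pos: [0.4063, 0.3077, 0.0327]
eef_rot: [179.9, -0.1, -84.2]
contact_force: [0.8, -1.0, -0.4]
gripper_width: 0.0874
gripper_force: 0.0
```

Request:
{"name": "send_rows", "arguments": {
  "moves": [
    {"slide":[0,0,0],"turn":0,"gripper":0.5},
    {"slide":[0,0,0],"turn":0,"gripper":0.5},
    {"slide":[0,0,0],"turn":0,"gripper":0.5},
    {"slide":[0,0,0],"turn":0,"gripper":0.5},
    {"slide":[0,0,0],"turn":0,"gripper":0.5}
  ],
  "newtons": 20
}}

```text
time_s: 14.37
tcp_pos: [0.4066, 0.3093, 0.0345]
eef_rot: [-180.0, 0.1, -84.1]
contact_force: [-1.5, -0.5, 1.4]
gripper_width: 0.0598
gripper_force: 10.0
```

```bash
python3 plan.py .405,.311,.245,-84
```

```text
t 14.37 tcp [0.4066 0.3093 0.0345] rot [-1.80e+02  1.00e-01 -8.41e+01] F [-1.5 -0.5  1.4] w 0.0598 gf 10.0
[-0.012, 0.01, -1.404] turn -0.001 dist 0.211
```

Request:
{"name": "send_rows", "arguments": {
  "moves": [
    {"slide":[0,0,0],"turn":0,"gripper":0.5},
    {"slide":[0,0,-0.15],"turn":0,"gripper":0.5},
    {"slide":[0,0,-0.35],"turn":0,"gripper":0.5},
    {"slide":[0,0,-0.55],"turn":0,"gripper":0.5},
    {"slide":[0,0,-0.75],"turn":0,"gripper":0.5}
  ]
}}

```text
time_s: 14.78
tcp_pos: [0.4061, 0.3086, 0.1475]
eef_rot: [180.0, -0.0, -84.1]
contact_force: [0.8, 0.7, -0.3]
gripper_width: 0.0601
gripper_force: 20.0
```

Request:
{"name": "send_rows", "arguments": {
  "moves": [
    {"slide":[0,0,-0.2],"turn":0,"gripper":0.5},
    {"slide":[0,0,-0.4],"turn":0,"gripper":0.5},
    {"slide":[0,0,-0.55],"turn":0,"gripper":0.5},
    {"slide":[0,0,-0.65],"turn":0,"gripper":0.5},
    {"slide":[0,0,-0.65],"turn":0,"gripper":0.5}
  ]
}}

```text
time_s: 15.2
tcp_pos: [0.4075, 0.3101, 0.2476]
eef_rot: [-179.8, 0.2, -84.1]
contact_force: [1.1, 1.1, -0.4]
gripper_width: 0.0603
gripper_force: 20.0
```

```bash
python3 plan.py .5437,-.098,.245,-83,4
```

```text
t 15.2 tcp [0.4075 0.3101 0.2476] rot [-179.8    0.2  -84.1] F [ 1.1  1.1 -0.4] w 0.0603 gf 20.0
[0.7, -0.156, 0.004] turn -0.003 dist 0.108
[0.701, -0.152, 0.004] turn -0.003 dist 0.108
[0.701, -0.149, 0.004] turn -0.003 dist 0.108
[0.702, -0.146, 0.004] turn -0.003 dist 0.108
```

Request:
{"name": "send_rows", "arguments": {
  "moves": [
    {"slide":[0.14,-0.03,0],"turn":-0.003,"gripper":0.5},
    {"slide":[0.28,-0.06,0],"turn":-0.003,"gripper":0.5},
    {"slide":[0.42,-0.09,0],"turn":-0.003,"gripper":0.5},
    {"slide":[0.56,-0.12,0],"turn":-0.003,"gripper":0.5},
    {"slide":[0.7,-0.156,0],"turn":-0.003,"gripper":0.5}
  ]
}}

```text
time_s: 15.62
tcp_pos: [0.44, 0.2057, 0.2429]
eef_rot: [179.9, -0.0, -83.8]
contact_force: [0.7, 0.5, -0.2]
gripper_width: 0.0602
gripper_force: 20.0
```

Request:
{"name": "send_rows", "arguments": {
  "moves": [
    {"slide":[0.14,-0.03,0],"turn":-0.003,"gripper":0.5},
    {"slide":[0.28,-0.06,0],"turn":-0.003,"gripper":0.5},
    {"slide":[0.42,-0.09,0],"turn":-0.003,"gripper":0.5},
    {"slide":[0.56,-0.12,0],"turn":-0.003,"gripper":0.5},
    {"slide":[0.7,-0.152,0],"turn":-0.003,"gripper":0.5}
  ]
}}

```text
time_s: 16.03
tcp_pos: [0.474, 0.1038, 0.2429]
eef_rot: [179.9, -0.0, -83.6]
contact_force: [0.5, 0.4, 0.4]
gripper_width: 0.06
gripper_force: 20.0
```

Request:
{"name": "send_rows", "arguments": {
  "moves": [
    {"slide":[0.14,-0.03,0],"turn":-0.003,"gripper":0.5},
    {"slide":[0.28,-0.06,0],"turn":-0.003,"gripper":0.5},
    {"slide":[0.42,-0.09,0],"turn":-0.003,"gripper":0.5},
    {"slide":[0.56,-0.12,0],"turn":-0.003,"gripper":0.5},
    {"slide":[0.7,-0.149,0],"turn":-0.003,"gripper":0.5}
  ]
}}

```text
time_s: 16.45
tcp_pos: [0.508, 0.0021, 0.2429]
eef_rot: [179.9, 0.0, -83.3]
contact_force: [0.3, 0.2, -1.0]
gripper_width: 0.0599
gripper_force: 20.0
```

Request:
{"name": "send_rows", "arguments": {
  "moves": [
    {"slide":[0.18,-0.04,0],"turn":-0.003,"gripper":0.5},
    {"slide":[0.35,-0.08,0],"turn":-0.003,"gripper":0.5},
    {"slide":[0.52,-0.11,0],"turn":-0.003,"gripper":0.5},
    {"slide":[0.64,-0.135,0],"turn":-0.003,"gripper":0.5},
    {"slide":[0.7,-0.146,0],"turn":-0.003,"gripper":0.5}
  ]
}}

```text
time_s: 16.87
tcp_pos: [0.5422, -0.1004, 0.2426]
eef_rot: [179.9, 0.0, -83.1]
contact_force: [0.6, 0.5, -0.9]
gripper_width: 0.0599
gripper_force: 20.0
```

```bash
cat > inhand.py <<'E'
from h import *
from plant import optics,get_state
c=optics.capture("wrist");s=get_state();t=np.array(s["tcp_pos"])
h=cv2.cvtColor(c["img"],cv2.COLOR_RGB2HSV)
m=((h[...,1]>90)&(h[...,0]<20)&(h[...,2]<190))
g=cv2.cvtColor(c["img"],cv2.COLOR_RGB2GRAY).astype(float)[:,280:350].mean(1);d=np.gradient(g)
print("tcp",t.round(4))
for i in range(220,385):
    if abs(d[i])>4 and abs(d[i])==max(abs(d[i-3:i+4])):print(i,round(d[i],1),"y@top %.4f"%ray(c,[(316,i)],t[2]+.03)[0][1])
E
python3 inhand.py; python3 plan.py .5437,-.098,.14,-83
```

```text
tcp [ 0.5424 -0.1008  0.2426]
254 -5.7 y@top -0.1305
264 -5.5 y@top -0.1268
270 -11.9 y@top -0.1246
275 -24.8 y@top -0.1227
283 11.6 y@top -0.1197
309 -11.8 y@top -0.1096
346 7.2 y@top -0.0945
378 -5.8 y@top -0.0808
t 16.92 tcp [ 0.5424 -0.1008  0.2426] rot [179.9  -0.  -83.1] F [ 1.2 -1.3 -0.5] w 0.0599 gf 20.0
[-0.017, -0.011, 0.684] turn -0.002 dist 0.103
```

The in-hand arch spans y −0.120 to −0.081, so it is centred on the TCP and over place 1. Lowering as before.

Request:
{"name": "send_rows", "arguments": {
  "moves": [
    {"slide":[0,-0.01,0.05],"turn":0,"gripper":0.5},
    {"slide":[0,-0.01,0.15],"turn":0,"gripper":0.5},
    {"slide":[0,-0.01,0.25],"turn":0,"gripper":0.5},
    {"slide":[0,-0.01,0.33],"turn":0,"gripper":0.5},
    {"slide":[0,-0.01,0.38],"turn":0,"gripper":0.5}
  ]
}}

```text
time_s: 17.33
tcp_pos: [0.5426, -0.0973, 0.1846]
eef_rot: [179.9, 0.0, -83.0]
contact_force: [0.6, -0.5, -1.5]
gripper_width: 0.0596
gripper_force: 20.0
```

Request:
{"name": "send_rows", "arguments": {
  "moves": [
    {"slide":[0,0,0.07],"turn":0,"gripper":0.5},
    {"slide":[0,0,0.14],"turn":0,"gripper":0.5},
    {"slide":[0,0,0.21],"turn":0,"gripper":0.5},
    {"slide":[0,0,0.28],"turn":0,"gripper":0.5},
    {"slide":[0,0,0.34],"turn":0,"gripper":0.5}
  ]
}}

```text
time_s: 17.75
tcp_pos: [0.5436, -0.0983, 0.1346]
eef_rot: [180.0, 0.0, -83.0]
contact_force: [-0.1, -0.4, -1.2]
gripper_width: 0.06
gripper_force: 20.0
```

```bash
python3 plan.py .5437,-.1005,.1115,-83
```

```text
t 17.75 tcp [ 0.5436 -0.0983  0.1346] rot [180.   0. -83.] F [-0.1 -0.4 -1.2] w 0.06 gf 20.0
[0.015, 0.001, 0.154] turn -0.0 dist 0.023
```

Request:
{"name": "send_rows", "arguments": {
  "moves": [
    {"slide":[0.015,0,0.035],"turn":0,"gripper":0.5},
    {"slide":[0.015,0,0.07],"turn":0,"gripper":0.5},
    {"slide":[0.015,0,0.1],"turn":0,"gripper":0.5},
    {"slide":[0.015,0,0.125],"turn":0,"gripper":0.5},
    {"slide":[0.015,0,0.14],"turn":0,"gripper":0.5}
  ]
}}

```text
time_s: 18.17
tcp_pos: [0.5441, -0.1007, 0.1145]
eef_rot: [180.0, 0.0, -83.0]
contact_force: [-0.4, -0.3, -1.2]
gripper_width: 0.0597
gripper_force: 20.0
```

Request:
{"name": "send_rows", "arguments": {
  "moves": [
    {"slide":[0,0,0.004],"turn":0,"gripper":0.5},
    {"slide":[0,0,0.008],"turn":0,"gripper":0.5},
    {"slide":[0,0,0.011],"turn":0,"gripper":0.5},
    {"slide":[0,0,0.014],"turn":0,"gripper":0.5},
    {"slide":[0,0,0.016],"turn":0,"gripper":0.5}
  ]
}}

```text
time_s: 18.58
tcp_pos: [0.5443, -0.1006, 0.1126]
eef_rot: [-180.0, 0.0, -83.0]
contact_force: [-0.4, 0.1, -0.6]
gripper_width: 0.0599
gripper_force: 20.0
```

Request:
{"name": "send_rows", "arguments": {
  "moves": [
    {"slide":[0,0,0.004],"turn":0,"gripper":0.5},
    {"slide":[0,0,0.008],"turn":0,"gripper":0.5},
    {"slide":[0,0,0.011],"turn":0,"gripper":0.5},
    {"slide":[0,0,0.014],"turn":0,"gripper":0.5},
    {"slide":[0,0,0.016],"turn":0,"gripper":0.5}
  ]
}}

```text
time_s: 19.0
tcp_pos: [0.5441, -0.1006, 0.1099]
eef_rot: [180.0, 0.0, -83.0]
contact_force: [0.3, -0.5, 0.1]
gripper_width: 0.0598
gripper_force: 20.0
```

Request:
{"name": "send_rows", "arguments": {
  "moves": [
    {"slide":[0,0,0.002],"turn":0,"gripper":0.5},
    {"slide":[0,0,0.004],"turn":0,"gripper":0.5},
    {"slide":[0,0,0.006],"turn":0,"gripper":0.5},
    {"slide":[0,0,0.007],"turn":0,"gripper":0.5},
    {"slide":[0,0,0.007],"turn":0,"gripper":0.5}
  ]
}}

```text
time_s: 19.42
tcp_pos: [0.5442, -0.1007, 0.1095]
eef_rot: [-180.0, -0.0, -83.0]
contact_force: [-2.8, -0.1, 4.2]
gripper_width: 0.0597
gripper_force: 20.0
```

Request:
{"name": "send_rows", "arguments": {
  "moves": [
    {"slide":[0,0,-0.004],"turn":0,"gripper":0.5},
    {"slide":[0,0,-0.004],"turn":0,"gripper":1},
    {"slide":[0,0,-0.004],"turn":0,"gripper":1},
    {"slide":[0,0,-0.004],"turn":0,"gripper":1},
    {"slide":[0,0,-0.004],"turn":0,"gripper":1}
  ]
}}

```text
time_s: 19.83
tcp_pos: [0.5441, -0.1007, 0.1095]
eef_rot: [180.0, -0.0, -83.0]
contact_force: [-0.6, 0.7, 0.7]
gripper_width: 0.081
gripper_force: 0.0
```

Request:
{"name": "send_rows", "arguments": {
  "moves": [
    {"slide":[0,0,0],"turn":0,"gripper":1},
    {"slide":[0,0,-0.1],"turn":0,"gripper":1},
    {"slide":[0,0,-0.3],"turn":0,"gripper":1},
    {"slide":[0,0,-0.5],"turn":0,"gripper":1},
    {"slide":[0,0,-0.7],"turn":0,"gripper":1}
  ]
}}

```text
time_s: 20.25
tcp_pos: [0.5438, -0.1007, 0.2156]
eef_rot: [179.9, -0.0, -83.0]
contact_force: [0.4, -0.1, 0.2]
gripper_width: 0.0874
gripper_force: 0.0
```

```bash
python3 plan.py .4086,-.1302,.22,-173,3; python3 w.py w6 .5437 -.1005 .138
```

```text
t 20.25 tcp [ 0.5438 -0.1007  0.2156] rot [179.9  -0.  -83. ] F [ 0.4 -0.1  0.2] w 0.0874 gf 0.0
[0.029, 0.306, -0.01] turn 0.333 dist 0.046
[0.178, 0.251, -0.01] turn 0.333 dist 0.046
[0.279, 0.128, -0.01] turn 0.333 dist 0.046
[ 0.54695414 -0.10114207  0.22243953] [-1.79529889e+02 -1.23737909e-01 -8.29714379e+01]
```

View pics/w6.png

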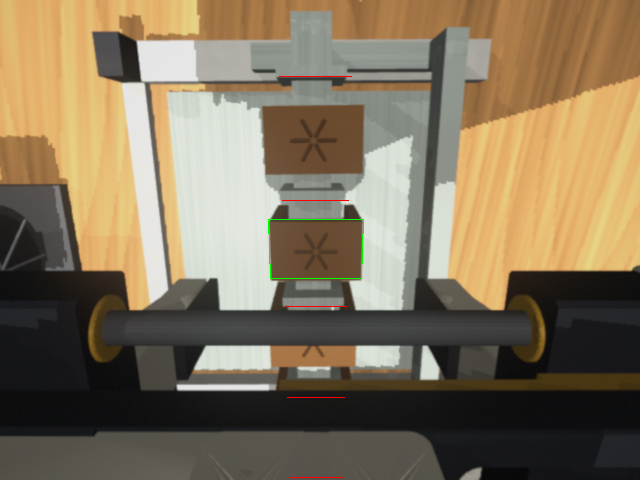

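A hangs at (316,250) and B at (313,140), both flat between their dividers. Next is the push bar: close the gripper, turn 90°, and come down in front of the bar.

Request:
{"name": "send_rows", "arguments": {
  "moves": [
    {"slide":[0.006,0.06,0],"turn":0.07,"gripper":0},
    {"slide":[0.012,0.12,0],"turn":0.14,"gripper":0},
    {"slide":[0.02,0.18,0],"turn":0.21,"gripper":0},
    {"slide":[0.025,0.25,0],"turn":0.28,"gripper":0},
    {"slide":[0.03,0.31,0],"turn":0.333,"gripper":0}
  ]
}}

```text
time_s: 20.72
tcp_pos: [0.4978, -0.1108, 0.2144]
eef_rot: [180.0, 0.0, -113.3]
contact_force: [-0.4, -0.3, 0.0]
gripper_width: 0.0597
gripper_force: 0.0
```

Request:
{"name": "send_rows", "arguments": {
  "moves": [
    {"slide":[0.035,0.05,0],"turn":0.07,"gripper":0},
    {"slide":[0.07,0.1,0],"turn":0.14,"gripper":0},
    {"slide":[0.11,0.15,0],"turn":0.21,"gripper":0},
    {"slide":[0.15,0.2,0],"turn":0.28,"gripper":0},
    {"slide":[0.18,0.25,0],"turn":0.333,"gripper":0}
  ]
}}

```text
time_s: 21.13
tcp_pos: [0.4529, -0.1211, 0.2144]
eef_rot: [-180.0, 0.0, -143.3]
contact_force: [0.4, -0.8, -0.5]
gripper_width: 0.0262
gripper_force: 0.0
```

Request:
{"name": "send_rows", "arguments": {
  "moves": [
    {"slide":[0.06,0.025,0],"turn":0.07,"gripper":0},
    {"slide":[0.12,0.05,0],"turn":0.14,"gripper":0},
    {"slide":[0.18,0.08,0],"turn":0.21,"gripper":0},
    {"slide":[0.23,0.1,0],"turn":0.28,"gripper":0},
    {"slide":[0.28,0.13,0],"turn":0.333,"gripper":0}
  ]
}}

```text
time_s: 21.55
tcp_pos: [0.4077, -0.1308, 0.2145]
eef_rot: [180.0, 0.0, -173.3]
contact_force: [0.2, 0.7, 0.2]
gripper_width: 0.001
gripper_force: 0.0
```

```bash
python3 plan.py .4086,-.1302,.1,-173
```

```text
t 21.55 tcp [ 0.4077 -0.1308  0.2145] rot [ 180.     0.  -173.3] F [0.2 0.7 0.2] w 0.001 gf 0.0
[-0.006, 0.003, 0.763] turn -0.003 dist 0.114
```

Request:
{"name": "send_rows", "arguments": {
  "moves": [
    {"slide":[0,0,0.2],"turn":0,"gripper":0},
    {"slide":[0,0,0.4],"turn":0,"gripper":0},
    {"slide":[0,0,0.6],"turn":0,"gripper":0},
    {"slide":[0,0,0.75],"turn":0,"gripper":0},
    {"slide":[0,0,0.77],"turn":0,"gripper":0}
  ]
}}

```text
time_s: 21.97
tcp_pos: [0.4054, -0.1308, 0.0956]
eef_rot: [180.0, -0.3, -173.0]
contact_force: [-0.4, 0.0, -0.6]
gripper_width: 0.0004
gripper_force: 0.0
```

Request:
{"name": "send_rows", "arguments": {
  "moves": [
    {"slide":[0,0,0.08],"turn":0,"gripper":0},
    {"slide":[0,0,0.16],"turn":0,"gripper":0},
    {"slide":[0,0,0.22],"turn":0,"gripper":0},
    {"slide":[0,0,0.26],"turn":0,"gripper":0},
    {"slide":[0,0,0.27],"turn":0,"gripper":0}
  ]
}}

```text
time_s: 22.38
tcp_pos: [0.4082, -0.1307, 0.0585]
eef_rot: [-180.0, -0.0, -172.9]
contact_force: [-0.8, -0.0, 0.5]
gripper_width: 0.0005
gripper_force: 0.0
```

```bash
python3 plan.py .43,-.1275,.058,-173 .4364,-.1268,.058,-173
```

```text
t 22.38 tcp [ 0.4082 -0.1307  0.0585] rot [-180.    -0.  -172.9] F [-0.8 -0.   0.5] w 0.0005 gf 0.0
[-0.147, 0.003, 0.003] turn 0.001 dist 0.022
[-0.043, -0.001, -0.0] turn -0.0 dist 0.006
```

Request:
{"name": "send_rows", "arguments": {
  "moves": [
    {"slide":[-0.025,0,0],"turn":0,"gripper":0},
    {"slide":[-0.05,0,0],"turn":0,"gripper":0},
    {"slide":[-0.075,0,0],"turn":0,"gripper":0},
    {"slide":[-0.1,0,0],"turn":0,"gripper":0},
    {"slide":[-0.125,0,0],"turn":0,"gripper":0}
  ]
}}

```text
time_s: 22.8
tcp_pos: [0.4276, -0.1283, 0.059]
eef_rot: [-180.0, 0.0, -172.9]
contact_force: [-0.3, 0.4, -0.3]
gripper_width: 0.0004
gripper_force: 0.0
```

Request:
{"name": "send_rows", "arguments": {
  "moves": [
    {"slide":[-0.02,0,0],"turn":0,"gripper":0},
    {"slide":[-0.04,0,0],"turn":0,"gripper":0},
    {"slide":[-0.06,0,0],"turn":0,"gripper":0},
    {"slide":[-0.08,0,0],"turn":0,"gripper":0},
    {"slide":[-0.1,0,0],"turn":0,"gripper":0}
  ]
}}

```text
time_s: 23.22
tcp_pos: [0.4416, -0.1265, 0.0585]
eef_rot: [180.0, -0.0, -173.0]
contact_force: [-2.6, 0.1, 1.4]
gripper_width: 0.0006
gripper_force: 1.5
```

Request:
{"name": "send_rows", "arguments": {
  "moves": [
    {"slide":[-0.02,0,0],"turn":0,"gripper":0},
    {"slide":[-0.04,0,0],"turn":0,"gripper":0},
    {"slide":[-0.06,0,0],"turn":0,"gripper":0},
    {"slide":[-0.08,0,0],"turn":0,"gripper":0},
    {"slide":[-0.1,0,0],"turn":0,"gripper":0}
  ]
}}

```text
time_s: 23.63
tcp_pos: [0.4567, -0.1246, 0.0584]
eef_rot: [180.0, -0.0, -173.0]
contact_force: [-2.7, 0.2, 0.3]
gripper_width: 0.0005
gripper_force: 1.5
```

Pushing at about 3 N, as expected. Continuing smoothly, then slower near the stops.

Request:
{"name": "send_rows", "arguments": {
  "moves": [
    {"slide":[-0.022,0,0],"turn":0,"gripper":0},
    {"slide":[-0.045,0,0],"turn":0,"gripper":0},
    {"slide":[-0.07,0,0],"turn":0,"gripper":0},
    {"slide":[-0.095,0,0],"turn":0,"gripper":0},
    {"slide":[-0.12,0,0],"turn":0,"gripper":0}
  ]
}}

```text
time_s: 24.05
tcp_pos: [0.4747, -0.1223, 0.0585]
eef_rot: [180.0, -0.0, -172.9]
contact_force: [-3.6, 1.3, 0.2]
gripper_width: 0.0004
gripper_force: 1.5
```

Request:
{"name": "send_rows", "arguments": {
  "moves": [
    {"slide":[-0.025,0,0],"turn":0,"gripper":0},
    {"slide":[-0.05,0,0],"turn":0,"gripper":0},
    {"slide":[-0.075,0,0],"turn":0,"gripper":0},
    {"slide":[-0.1,0,0],"turn":0,"gripper":0},
    {"slide":[-0.125,0,0],"turn":0,"gripper":0}
  ]
}}

```text
time_s: 24.47
tcp_pos: [0.4933, -0.12, 0.0585]
eef_rot: [180.0, -0.0, -172.9]
contact_force: [-3.5, 2.8, -0.5]
gripper_width: 0.001
gripper_force: 1.5
```

Request:
{"name": "send_rows", "arguments": {
  "moves": [
    {"slide":[-0.025,0,0],"turn":0,"gripper":0},
    {"slide":[-0.05,0,0],"turn":0,"gripper":0},
    {"slide":[-0.075,0,0],"turn":0,"gripper":0},
    {"slide":[-0.095,0,0],"turn":0,"gripper":0},
    {"slide":[-0.115,0,0],"turn":0,"gripper":0}
  ]
}}

```text
time_s: 24.88
tcp_pos: [0.5105, -0.118, 0.0585]
eef_rot: [-180.0, 0.0, -172.9]
contact_force: [-3.5, 1.4, -0.8]
gripper_width: 0.0001
gripper_force: 1.5
```

Request:
{"name": "send_rows", "arguments": {
  "moves": [
    {"slide":[-0.015,0,0],"turn":0,"gripper":0},
    {"slide":[-0.03,0,0],"turn":0,"gripper":0},
    {"slide":[-0.045,0,0],"turn":0,"gripper":0},
    {"slide":[-0.055,0,0],"turn":0,"gripper":0},
    {"slide":[-0.065,0,0],"turn":0,"gripper":0}
  ]
}}

```text
time_s: 25.3
tcp_pos: [0.52, -0.1169, 0.0586]
eef_rot: [-180.0, 0.0, -173.0]
contact_force: [-2.1, 1.7, 0.8]
gripper_width: 0.0003
gripper_force: 1.4
```

Request:
{"name": "send_rows", "arguments": {
  "moves": [
    {"slide":[-0.01,0,0],"turn":0,"gripper":0},
    {"slide":[-0.02,0,0],"turn":0,"gripper":0},
    {"slide":[-0.03,0,0],"turn":0,"gripper":0},
    {"slide":[-0.04,0,0],"turn":0,"gripper":0},
    {"slide":[-0.05,0,0],"turn":0,"gripper":0}
  ]
}}

```text
time_s: 25.72
tcp_pos: [0.5258, -0.1161, 0.0585]
eef_rot: [180.0, -0.2, -173.0]
contact_force: [-12.0, 1.7, 10.4]
gripper_width: 0.0005
gripper_force: 5.9
```

Request:
{"name": "send_rows", "arguments": {
  "moves": [
    {"slide":[-0.008,0,0],"turn":0,"gripper":0},
    {"slide":[-0.016,0,0],"turn":0,"gripper":0},
    {"slide":[-0.024,0,0],"turn":0,"gripper":0},
    {"slide":[-0.03,0,0],"turn":0,"gripper":0},
    {"slide":[-0.03,0,0],"turn":0,"gripper":0}
  ]
}}

```text
time_s: 26.13
tcp_pos: [0.5258, -0.1163, 0.0582]
eef_rot: [180.0, -0.6, -173.0]
contact_force: [-21.8, 1.8, 16.1]
gripper_width: 0.0001
gripper_force: 10.2
```

The force rose to 22 N with no further travel, so the carriage is at its stops. I'll back away, rise and check.

Request:
{"name": "send_rows", "arguments": {
  "moves": [
    {"slide":[0.03,0,0],"turn":0,"gripper":0},
    {"slide":[0.08,0,0],"turn":0,"gripper":0},
    {"slide":[0.2,0,0],"turn":0,"gripper":0},
    {"slide":[0.35,0,0],"turn":0,"gripper":0},
    {"slide":[0.45,0,0],"turn":0,"gripper":0}
  ]
}}

```text
time_s: 26.55
tcp_pos: [0.4642, -0.1238, 0.0588]
eef_rot: [-180.0, 0.1, -173.0]
contact_force: [-0.2, 0.6, 0.4]
gripper_width: 0.0006
gripper_force: 0.0
```

Request:
{"name": "send_rows", "arguments": {
  "moves": [
    {"slide":[0.1,0,-0.2],"turn":0,"gripper":0},
    {"slide":[0.15,0,-0.4],"turn":0,"gripper":0},
    {"slide":[0.15,0,-0.6],"turn":0,"gripper":0},
    {"slide":[0.15,0,-0.8],"turn":0,"gripper":0},
    {"slide":[0.15,0,-1],"turn":0,"gripper":0}
  ]
}}

```text
time_s: 26.97
tcp_pos: [0.4431, -0.1266, 0.211]
eef_rot: [-180.0, 0.2, -172.9]
contact_force: [0.8, 0.1, -0.1]
gripper_width: 0.0005
gripper_force: 0.0
```

```bash
python3 - <<'E'
from h import *
from plant import optics,get_state
t=optics.capture("top")["img"][:,:,::-1];s=optics.capture("side")["img"][:,:,::-1]
k=lambda i,f:cv2.resize(i,f,interpolation=cv2.INTER_CUBIC)
cv2.imwrite("pics/end.png",np.hstack([k(t[130:300,110:510][:,:400],(400,170)) if 0 else k(t[130:300,255:425],(400,400)),k(s[150:290,200:340+60][:,:200],(400,280)) if 0 else k(s[150:300,205:355],(400,400))]))
cv2.imwrite("pics/end_t.png",t);print(get_state()["tcp_pos"],get_state()["contact_force"])
for n in("vase","bowl","brush","jar","arch_a"):print(n,[(round(r["p"],2),np.round(r["location"],3).tolist()) for r in optics.look_for("side",n)])
E
```

```text
[ 0.44629674 -0.12666181  0.21435066] [ 0.32069385  0.34097037 -0.63112856]
vase [(0.9, [0.633, -0.417, 0.108])]
bowl [(0.63, [0.588, 0.495, 0.03]), (0.36, [0.609, 0.051, 0.141])]
brush [(0.92, [0.311, 0.408, 0.014])]
jar [(0.83, [0.683, 0.298, 0.06])]
arch_a [(0.93, [0.319, 0.241, 0.06]), (0.9, [0.612, -0.014, 0.136]), (0.89, [0.606, 0.054, 0.136]), (0.71, [0.452, 0.225, 0.058]), (0.62, [0.626, -0.153, 0.133]), (0.33, [0.633, -0.416, 0.108])]
```

View pics/end.png

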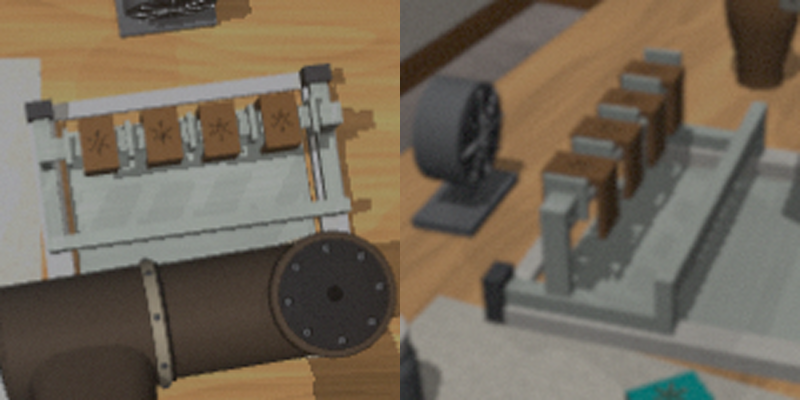

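All four arches hang level in end.png, at top-view x ≈ 98, 162, 220 and 280, and the bystanders haven't moved. One numeric check of the carriage travel, then hand in if it comes to 100 mm.

```bash
python3 - <<'E'
from h import *
import pickle
from plant import optics,order
T0,_=pickle.load(open("cams.pkl","rb"));T=optics.capture("top")
def fit(c,g):
    b=brown(c["img"]);u,v=proj(c,[*g,.138])[0].astype(int);w=np.zeros((480,640));w[v-15:v+15,u-12:u+12]=1
    h=cv2.cvtColor(c["img"],cv2.COLOR_RGB2HSV);m=((h[...,1]>90)&(h[...,0]<20))*w
    y,x=np.nonzero(m);return ray(c,[(x.mean(),y.mean())],.138)[0][:2]
tr=[]
for g in((.5264,.0396),(.5367,-.0324)):
    a=fit(T0,g);b=fit(T,(g[0]+.099,g[1]+.012));tr.append(np.hypot(*(b-a)));print(a.round(4),b.round(4),tr[-1].round(4))
if min(tr)>.097: print(order.close_job())
E
```

```text
[0.5245 0.0393] [0.6268 0.052 ] 0.1031
[ 0.5343 -0.0321] [ 0.6351 -0.0193] 0.1016
the job is handed in; nothing more can be done
None
```

I handed the job in at about 27 s of the 72 s allowed: both loose arches were lowered gently into the two empty places, and the carriage was pushed home to its stops (about 100 mm) with all four arches hanging flat; the jar, bowl and brush read as unmoved, and the vase within the detector's error.

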